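# Load a paraffin block into the block scanner and close it up

## Robot

A 7-joint arm with a two-finger parallel gripper is mounted at the origin on a cart in front of the work surface, level with it; the furniture and walls round the work are solid. World frame = base frame: x ahead of the robot, y to its left, z up, the work surface at z = 0. Lengths are in m, angles in rad, forces in N, time in s.
With the tool pointing down it reaches from about 0.4 to 0.925 m from the base axis. Payload 5.6 kg.
Tool frame: the origin (TCP) lies midway between the tips of the shut fingers; the grasp point (between the pads) lies 19 mm behind it; z points along the fingers, y is the line along which they close (so a half turn about z gives the same grasp; the last joint's range is limited). The gripper opens to 85 mm and grips with 20 to 120 N. Pads are 22 mm wide; open, the fingers measure 114 mm over their backs; the gripper's body (76 mm by 85 mm) begins 54 mm behind the grasp point. The pads swing forward as they close: fully open they stand 13 mm farther back than shut.
Start: joints at [-1.333, 0.468, -0.012, 1.603, 0.006, 1.071, -0.056], TCP at [0.18, 0.625, 0.231] pointing down, gripper open.
Joint ranges: [-2.53, 2.53], [-0.31, 2.02], [-1.57, 1.55], [0.28, 2.44], [-1.29, 4.43], [0.15, 1.84], [-2.92, 2.92]. Speed limits (rad/s): [2.57, 2.57, 3.14, 3.14, 3.14, 3.14, 3.14].

## Interface

Orientations are given as a unit quaternion [x, y, z, w].
In Python, from plant import env gives the robot as it stands.
- The arm moves only by the tool carry_out, never from a script. Its argument "steps" is one flat list of numbers, 7 for each row, row after row: the shift along the tool's x, y, z in cm, then the turn, a rotation vector about the tool's x, y, z in degrees, then the opening, from 0 (shut) to 1 (fully open). A call has 1 to 12 rows; each row is the pose to reach, as a shift and turn from the pose commanded when the call began, along the tool's axes at that moment; what a row does not reach only later rows make up. A row lasts 1/12 s, in which the tool goes at most 41.7 mm and 7.16 degrees, less where a joint would pass 70% of its speed; a pose out of reach is approached as far as the arm can. A call with a gripper value outside its range is refused whole. The fingers move at their own pace and stop on an object; the grip force is fixed at half the most. Time passes only in rows, so rows that repeat a pose let the fingers close. It gives the time, the measured TCP pose, the force, the opening and the grip force at its end, in the units of the state.
- env.get_obs(): the state, without advancing time (a new reading comes with each control period).
- env.read_camera(name): name is "scene" or "side" or "wrist"; returns the picture (420x560x3 uint8, blue, green, red); there is no depth.
- env.get_calibration(name): a dict with "K" (3x3 intrinsics, pixels), "dist_coeffs" ([k1, k2, p1, p2, k3] as OpenCV has them; the pictures are not rectified), "rvec" (rotation vector, rad) and "tvec" (3), from world to camera coordinates, as OpenCV has them; the wrist camera has in their place "T_tool_cam" (4x4, takes a point from camera to tool coordinates, whose origin is the TCP and whose axes are the flange's). Camera axes: x right, y down, z forward; pixel columns grow to the right and rows downward; lengths in m; the calibration is good to about 2 mm. A picture is of the moment at which its call begins: read the wrist's pose just before it. get_calibration takes no time and is no camera call.
- env.job_done(): hands the job in; it is judged then, once.
Trained networks look in the newest picture that a camera, given by its name, has taken for a name from the list of things; names that differ only in an ending like _2 or _b are one class to them, and where a whole thing is asked for, a point or a joint stands for the part that bears it (a point fixed in the world has none). Each returns a list of dicts, best first, with "conf" (0 to 1); they miss things now and then, are a little off and sometimes report something else, mostly with a low value. They report only what shows in the picture. A call takes as long as a camera call.
- env.find_in(camera, thing): "xyz" ([x, y, z] in m, in the coordinates of the camera as it stood for that picture, good to about 4 mm: the middle of the surface that is visible of it).
- env.regions_of(camera, thing): "mask" (420x560 bool, what is visible of it).
- env.spot_point(camera, thing): "xyz" ([x, y, z] in m, in the coordinates of the camera as it stood for that picture, good to about 4 mm: a listed point, or the origin of a listed thing).
The state is a dict: "time": time; "q": joint angles; "joint_velocities": joint speeds; "joint_efforts": joint torques, N m; "tool_pos": TCP position; "tcp_rot": TCP orientation; "ft_force": force on the tool from outside, world axes, zero at the start; "torque": the same for the moment, N m; "grip_width": finger opening in m; "grasp_force": force on a finger pad.
Only numpy, scipy, OpenCV 4.12 (cv2) and the standard library are available. Lean on these libraries where they do the work, as an engineer would, in place of code of your own. Each camera call takes 0.05 s, during which the arm holds its last target. There are 200 camera calls.

## Task

Lay the green-based paraffin block from the perforated tray flat into the nest on the block scanner's carriage, close the hinged clear cover down flat over it, then push the carriage fully home into the scanner. Push it at the middle of its front panel, since it jams when pushed off-centre, and never force it; leave everything else where it is.

Things in the scene. Friction and masses are not known exactly. Their poses are not given: they have to be found in the camera images.
- scanner: white paraffin-block scanner, fixed. Origin: on the bench under the middle of the housing's front face; x points into the housing, along the carriage's travel, y left, z up. Housing 160 wide, 70 high to x = 120, then a camera tower 150 high to x = 250. In front of it (x = -172 to 0) lies a base plate 116 wide, 12 high, with two rails 26 high at |y| = 41 to 51 that guide the carriage
- carriage (a joint): how far the carriage stands out of the housing, m: 0 = fully home, panel closed on the housing; stop at 0.140; starts 0.115 to 0.138. Takes 3 N along its centre line, stays where left, sways up to 4 degrees sideways. Pushed more than 30 to 40 mm beside its centre line it cocks and jams; backing off frees it. An open cover won't pass the housing's roof
- nest (a point): centre of the nest's floor on the carriage, 30 mm above the bench, axes about as the scanner's. Takes a block flat, its 41 mm side along y, either way round, 2.5 mm clearance a side. End fences at y = +-23 and corner posts at x = +-16.5 (|y| 17 to 22), 5.5 high, with flared lips to 11 mm. Long sides open for fingers; beside the 27 wide floor the bed is 4 mm lower
- push_pad (a point): middle of the outer face of the black ribbed thumb pad (46 wide, 24 high, 10 proud) in the middle of the carriage's white front panel (150 wide, 29 to 62 mm above the bench): push here along the scanner's +x. 45 mm above the bench, 73 mm in front of the nest's centre; at home it stands at x = -18 mm of the scanner
- cover (a joint): angle of the black-framed clear cover, rad: 0 = closed flat (frame top 48 mm above the bench); starts open at 1.85 to 2.2, leaning outwards to the right; stop at 2.25. 78 wide along x, 78 from hinge to free edge. Stiff hinge (0.05 N m), stays where left: swing it over from behind, then press it down. Closes flat only over a well seated block
- cover_hinge (a point): middle of the cover's hinge axis, which runs along the scanner's x; 41 mm to the right (-y) of the nest's centre, 45.5 mm above the bench; moves with the carriage
- cover_tab (a point): middle of the top of the orange finger tab (30 x 11, 4 thick) in the middle of the cover's free edge, 82 mm from the hinge; moves with the cover, its y axis points from hinge to tab
- tray: grey perforated tray, 195 (x) x 163 (y), top 8 mm above the bench, fixed; origin under its centre. Four blocks lie on it
- green_block_mid (a point): paraffin block, wax on a green plastic base, 28 (its x) x 41 (its y) x 11 high, lying flat on the tray with its z up; this point is its centre, half-way up; take it by its long sides (28 mm apart); about 15 g. The block to load
- blue_block_mid (a point): paraffin block, wax on a blue plastic base, 28 (its x) x 41 (its y) x 11 high, lying flat on the tray with its z up; this point is its centre, half-way up; take it by its long sides (28 mm apart); not to be moved
- white_block_mid (a point): paraffin block, wax on a white plastic base, 28 (its x) x 41 (its y) x 11 high, lying flat on the tray with its z up; this point is its centre, half-way up; take it by its long sides (28 mm apart); not to be moved
- white_block_2_mid (a point): paraffin block, wax on a white plastic base, 28 (its x) x 41 (its y) x 11 high, lying flat on the tray with its z up; this point is its centre, half-way up; take it by its long sides (28 mm apart); not to be moved
- wash_bottle_mid (a point): orange wash bottle with a red spout, 72 diameter x 210 high; loose, not to be moved; this point is at its centre, half-way up
- yellow_pot_mid (a point): white specimen pot with a yellow lid, 48 diameter x 62 high; loose, not to be moved; this point is at its centre, half-way up
- dropper_bottle_mid (a point): brown dropper bottle with a black top, 33 diameter x 102 high; loose, not to be moved; this point is at its centre, half-way up
- timer_mid (a point): white bench timer, 67 x 67 x 19 high; loose, not to be moved; this point is at its centre, half-way up
- forceps_mid (a point): thin steel forceps, 12 (x) x 120 (y) x 9 high; loose, not to be moved; this point is at its centre, half-way up
- marker_mid (a point): red and white marker pen, 17 (x) x 135 (y) x 16 high; loose, not to be moved; this point is at its centre, half-way up
- tape_roll_mid (a point): roll of tape lying flat, 104 diameter x 25 high; loose, not to be moved; this point is at its centre, half-way up

How it is judged:
By the outcome, as a careful person would: the job done as asked, in the order asked, and still so for the second after the job is handed in, with the robot touching nothing.
It also fails if it takes over 51 s, if anything falls off the work surface, if the arm or the gripper's body presses on something with over 40 N, if the wrist force passes 120 N, or if a joint passes its speed limit or range.

## Working session

There is one attempt and no reset: what is moved stays moved. The work goes in short steps, Python scripts to look and compute and a tool call to move; the robot and the scene stay as the last step left them, time stands still between calls to the robot, and variables do not carry over. Pictures are saved under pics/ and viewed, at most 10 in all, crops included, and the job is handed in when it is done.

Besides the shell and the picture viewer there is one more tool, called after "Call:" as name(argument=value, ...), one argument or row to a line, values as JSON. carry_out: Moves the arm, as the interface text tells. Its arguments: {"type":"object","properties":{"steps":{"type":"array"}},"required":["steps"]}

```bash
mkdir -p pics; ls; cat > h.py <<'E'
import numpy as np, cv2
from scipy.spatial.transform import Rotation as R
from plant import env
def toolT():
    o=env.get_obs(); T=np.eye(4); T[:3,:3]=R.from_quat(o["tcp_rot"]).as_matrix(); T[:3,3]=o["tool_pos"]; return T
def camT(n,T=None):
    c=env.get_calibration(n)
    if n=="wrist": return (toolT() if T is None else T)@np.array(c["T_tool_cam"])
    M=np.eye(4); M[:3,:3]=cv2.Rodrigues(np.array(c["rvec"],float))[0]; M[:3,3]=np.ravel(c["tvec"]); return np.linalg.inv(M)
def pts(n,th,T=None,f="spot_point"):
    W=camT(n,T); return [(round(d["conf"],2),np.round((W@np.r_[d["xyz"],1])[:3],4)) for d in getattr(env,f)(n,th)]
def snap(n,name):
    im=env.read_camera(n); cv2.imwrite(f"pics/{name}.png",im); return im
def proj(n,P,T=None):
    c=env.get_calibration(n); W=np.linalg.inv(camT(n,T))
    return cv2.projectPoints(np.array(P,float).reshape(-1,3),cv2.Rodrigues(W[:3,:3])[0],W[:3,3],np.array(c["K"]),np.array(c["dist_coeffs"]))[0].reshape(-1,2)
def rel(p): # world point in tool axes, cm
    T=toolT(); return np.round(100*(np.linalg.inv(T)@np.r_[p,1])[:3],2)
E
python3 - <<'E'
from h import *
print(toolT().round(3)); print(env.get_calibration("wrist")["T_tool_cam"])
for n in("scene","side"):
    snap(n,n)
    for t in "scanner nest push_pad cover_hinge cover_tab green_block_mid tray".split(): print(n,t,pts(n,t)[:2])
E
```

```text
pics
[[-0.961  0.277 -0.     0.18 ]
 [ 0.277  0.961 -0.002  0.624]
 [-0.    -0.002 -1.     0.23 ]
 [ 0.     0.     0.     1.   ]]
[[ 1.20297033e-04 -9.57651956e-01 -2.87928318e-01  7.21313220e-02]
 [ 9.99999329e-01  4.46929120e-04 -1.06868819e-03  4.18569254e-04]
 [ 1.15211489e-03 -2.87927997e-01  9.57651367e-01 -1.41647448e-01]
 [ 0.00000000e+00  0.00000000e+00  0.00000000e+00  1.00000000e+00]]
scene scanner [(0.69, array([ 6.288e-01, -1.533e-01,  6.000e-04])), (0.23, array([0.4997, 0.2238, 0.0146]))]
scene nest [(0.62, array([ 0.551 , -0.1479,  0.032 ]))]
scene push_pad [(0.86, array([ 0.4847, -0.1347,  0.0439]))]
scene cover_hinge [(0.73, array([ 0.5543, -0.1807,  0.0443]))]
scene cover_tab [(0.64, array([ 0.5464, -0.217 ,  0.1217]))]
scene green_block_mid [(0.64, array([ 0.5458, -0.2161,  0.124 ])), (0.49, array([ 0.5506, -0.144 ,  0.0273]))]
scene tray [(0.72, array([0.4447, 0.2651, 0.    ])), (0.47, array([ 0.3749, -0.2963,  0.0065]))]
side scanner [(0.63, array([ 6.286e-01, -1.555e-01,  5.000e-04])), (0.33, array([ 0.4758, -0.135 ,  0.0459]))]
side nest [(0.76, array([ 0.5528, -0.1402,  0.0312])), (0.28, array([ 0.4788, -0.4047,  0.0117]))]
side push_pad [(0.97, array([ 0.4778, -0.1333,  0.0478])), (0.26, array([ 0.7097, -0.0243,  0.1024]))]
side cover_hinge [(0.71, array([ 0.5499, -0.1852,  0.0466])), (0.35, array([ 0.4791, -0.4039,  0.0123]))]
side cover_tab [(0.89, array([ 0.5439, -0.2223,  0.1218]))]
side green_block_mid [(0.71, array([0.4418, 0.2653, 0.0008])), (0.48, array([ 0.632 , -0.1582,  0.0046]))]
side tray [(0.93, array([0.4446, 0.2656, 0.0005])), (0.61, array([ 0.4791, -0.4041,  0.0106]))]
```

View images.

View pics/scene.png

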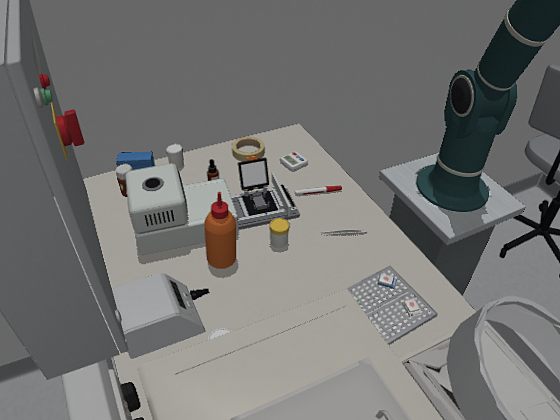

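View pics/side.png

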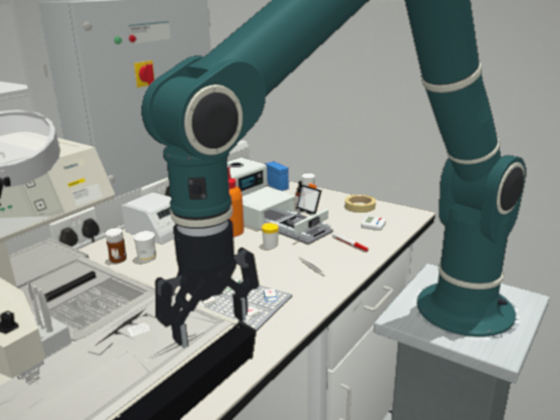

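Call:
carry_out(
  steps=[-30.8, -27.3, -2, 0, 0, 0, 1, -30.8, -27.3, -2, 0, 0, 0, 1, -30.8, -27.3, -2, 0, 0, 0, 1, -30.8, -27.3, -2, 0, 0, 0, 1, -30.8, -27.3, -2, 0, 0, 0, 1, -30.8, -27.3, -2, 0, 0, 0, 1, -30.8, -27.3, -2, 0, 0, 0, 1, -30.8, -27.3, -2, 0, 0, 0, 1, -30.8, -27.3, -2, 0, 0, 0, 1, -30.8, -27.3, -2, 0, 0, 0, 1, -30.8, -27.3, -2, 0, 0, 0, 1, -30.8, -27.3, -2, 0, 0, 0, 1],
)

```text
time: 1.8
tool_pos: [0.4017, 0.2751, 0.2518]
tcp_rot: [0.142, 0.99, 0.0, 0.0]
ft_force: [-0.3, 0.6, 0.1]
grip_width: 0.0854
grasp_force: 0.0
```

```bash
python3 - <<'E'
from h import *
T=toolT(); snap("wrist","w1"); print(T.round(3))
for t in "green_block_mid blue_block_mid white_block_mid tray".split(): print(t,pts("wrist",t,T)[:3])
for d in env.regions_of("wrist","green_block_mid")[:2]:
    ys,xs=np.nonzero(d["mask"]); print(d["conf"],xs.mean(),ys.mean(),cv2.minAreaRect(np.c_[xs,ys].astype(np.float32)))
E
```

```text
[[-0.959  0.282  0.001  0.402]
 [ 0.282  0.959  0.001  0.275]
 [-0.001  0.001 -1.     0.252]
 [ 0.     0.     0.     1.   ]]
green_block_mid [(0.61, array([0.5049, 0.221 , 0.0131]))]
blue_block_mid [(0.94, array([0.3917, 0.2158, 0.0113]))]
white_block_mid [(0.93, array([0.3826, 0.2979, 0.0088]))]
tray [(0.95, array([0.4486, 0.2639, 0.001 ]))]
0.71 255.7702407002188 264.1389496717724 ((255.74000549316406, 264.32000732421875), (25.799999237060547, 36.39999771118164), 53.13010025024414)
```

View pics/w1.png

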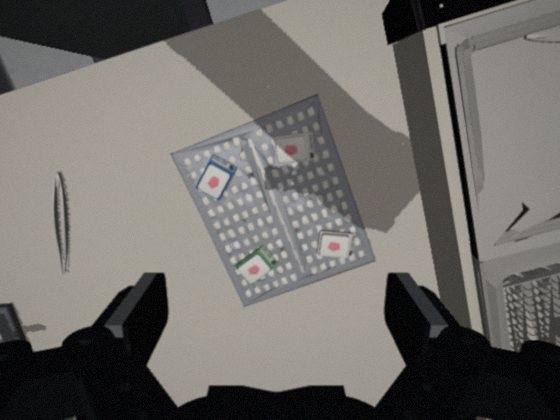

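```bash
cat >> h.py <<'E'
def unproj(n,uv,z,T=None):
    c=env.get_calibration(n); W=camT(n,T)
    u=cv2.undistortPoints(np.array(uv,float).reshape(-1,1,2),np.array(c["K"]),np.array(c["dist_coeffs"])).reshape(-1,2)
    d=np.c_[u,np.ones(len(u))]@W[:3,:3].T; s=(z-W[2,3])/d[:,2]; return W[:3,3]+d*s[:,None]
def rect(n,th,z,T=None):
    d=env.regions_of(n,th)[0]; ys,xs=np.nonzero(d["mask"]); P=unproj(n,np.c_[xs,ys],z,T)[:,:2]
    c,wh,a=cv2.minAreaRect((P*1000).astype(np.float32)); b=cv2.boxPoints((c,wh,a))
    e=[b[1]-b[0],b[2]-b[1]]; L=max(e,key=np.linalg.norm)
    return d["conf"],np.round(c,1),np.round(wh,1),"long axis yaw",round(np.degrees(np.arctan2(L[1],L[0]))%180,1)
E
python3 - <<'E'
from h import *
T=toolT(); print(rect("wrist","green_block_mid",.0135,T))
print("tool x yaw",np.degrees(np.arctan2(T[1,0],T[0,0])), rel([.505,.221,.0135]))
E
```

```text
(0.71, array([496. , 227.4]), array([30.2, 42.3]), 'long axis yaw', np.float32(112.2))
tool x yaw 164.06196836947205 [-11.69  -2.57  23.76]
```

```bash
python3 - <<'E'
from h import *
print(rel([.498,.226,.10]))
E
```

```text
[-10.88  -2.28  15.11]
```

Call:
carry_out(
  steps=[-10.9, -2.3, 15, 0, 0, 52, 1, -10.9, -2.3, 15, 0, 0, 52, 1, -10.9, -2.3, 15, 0, 0, 52, 1, -10.9, -2.3, 15, 0, 0, 52, 1, -10.9, -2.3, 15, 0, 0, 52, 1, -10.9, -2.3, 15, 0, 0, 52, 1, -10.9, -2.3, 15, 0, 0, 52, 1, -10.9, -2.3, 15, 0, 0, 52, 1, -10.9, -2.3, 15, 0, 0, 52, 1, -10.9, -2.3, 15, 0, 0, 52, 1],
)

```text
time: 2.98
tool_pos: [0.4985, 0.2253, 0.1011]
tcp_rot: [0.559, 0.829, -0.0, -0.0]
ft_force: [0.2, -0.8, 0.7]
grip_width: 0.0853
grasp_force: 0.0
```

```bash
python3 - <<'E'
from h import *
T=toolT(); snap("wrist","w2"); print(T.round(3), env.get_obs()["q"])
print(pts("wrist","green_block_mid",T)[:2]); print(rect("wrist","green_block_mid",.0135,T))
print("tool x yaw",np.degrees(np.arctan2(T[1,0],T[0,0])))
E
```

```text
[[-0.376  0.927 -0.     0.498]
 [ 0.927  0.376 -0.     0.225]
 [-0.    -0.    -1.     0.101]
 [ 0.     0.     0.     1.   ]] [-0.7708986   0.483341    0.35916822  1.97411521 -0.24873161  0.72628858
  0.12256683]
[(0.59, array([0.5024, 0.2182, 0.0143]))]
(0.89, array([499.5, 224.1]), array([28.2, 41. ]), 'long axis yaw', np.float32(112.1))
tool x yaw 112.0630558319594
```

View pics/w2.png

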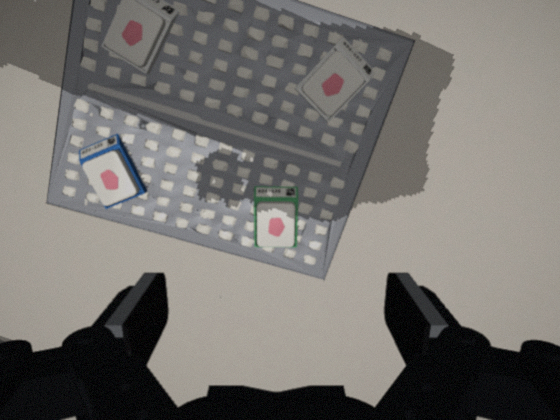

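Call:
carry_out(
  steps=[-0.1, 0.1, 4, 0, 0, 0, 0.7, -0.1, 0.1, 7, 0, 0, 0, 0.7, -0.1, 0.1, 9.1, 0, 0, 0, 0.7, -0.1, 0.1, 9.1, 0, 0, 0, 0.7, -0.1, 0.1, 9.1, 0, 0, 0, 0, -0.1, 0.1, 9.1, 0, 0, 0, 0, -0.1, 0.1, 9.1, 0, 0, 0, 0, -0.1, 0.1, 9.1, 0, 0, 0, 0, -0.1, 0.1, 9.1, 0, 0, 0, 0, -0.1, 0.1, 9.1, 0, 0, 0, 0],
)

```text
time: 3.97
tool_pos: [0.5015, 0.2246, 0.0123]
tcp_rot: [0.56, 0.829, 0.002, 0.001]
ft_force: [-1.6, -0.8, 8.1]
grip_width: 0.0263
grasp_force: 59.8
```

Call:
carry_out(
  steps=[0, 0, -4, 0, 0, 0, 0, 0, 0, -8, 0, 0, 0, 0, 0, 0, -12, 0, 0, 0, 0, 0, 0, -16, 0, 0, 0, 0, 0, 0, -20, 0, 0, 0, 0, 0, 0, -24, 0, 0, 0, 0, 0, 0, -24, 0, 0, 0, 0],
)

```text
time: 4.55
tool_pos: [0.5042, 0.2256, 0.2593]
tcp_rot: [0.56, 0.828, 0.007, 0.003]
ft_force: [1.3, 0.7, -0.7]
grip_width: 0.0262
grasp_force: 59.2
```

```bash
python3 - <<'E'
from h import *
env.read_camera("scene")
for t in "wash_bottle_mid yellow_pot_mid dropper_bottle_mid".split(): print(t,pts("scene",t)[:1])
T=toolT(); print(T.round(3)); print(rel([.552,-.143,.25]), rel([.552,0.02,.25]))
E
```

```text
wash_bottle_mid [(0.68, array([ 0.7049, -0.0232,  0.1057]))]
yellow_pot_mid [(0.91, array([ 0.5559, -0.0147,  0.0303]))]
dropper_bottle_mid [(0.68, array([ 0.6322, -0.2821,  0.0487]))]
[[-0.373  0.928 -0.001  0.499]
 [ 0.928  0.373 -0.     0.224]
 [ 0.    -0.001 -1.     0.25 ]
 [ 0.     0.     0.     1.   ]]
[-3.60e+01 -8.81e+00 -2.00e-02] [-2.088e+01 -2.730e+00 -2.000e-02]
```

Call:
carry_out(
  steps=[-36, -8.8, 0, 0, 0, 30, 0, -36, -8.8, 0, 0, 0, 30, 0, -36, -8.8, 0, 0, 0, 30, 0, -36, -8.8, 0, 0, 0, 30, 0, -36, -8.8, 0, 0, 0, 30, 0, -36, -8.8, 0, 0, 0, 30, 0, -36, -8.8, 0, 0, 0, 30, 0, -36, -8.8, 0, 0, 0, 30, 0, -36, -8.8, 0, 0, 0, 30, 0, -36, -8.8, 0, 0, 0, 30, 0, -36, -8.8, 0, 0, 0, 30, 0, -36, -8.8, 0, 0, 0, 30, 0],
)

```text
time: 5.75
tool_pos: [0.5519, -0.1422, 0.2487]
tcp_rot: [0.755, 0.655, -0.001, -0.001]
ft_force: [0.1, 1.0, -0.9]
grip_width: 0.0266
grasp_force: 59.3
```

```bash
python3 - <<'E'
from h import *
T=toolT(); snap("wrist","w3"); print(T.round(3), env.get_obs()["q"].round(2),env.get_obs()["time"])
for t in "nest cover_hinge cover_tab push_pad scanner".split(): print(t,pts("wrist",t,T)[:2])
print("tool x yaw",np.degrees(np.arctan2(T[1,0],T[0,0])))
E
```

```text
[[ 0.141  0.99  -0.003  0.552]
 [ 0.99  -0.141  0.001 -0.142]
 [ 0.    -0.003 -1.     0.249]
 [ 0.     0.     0.     1.   ]] [-0.34  0.36  0.68  1.82 -0.25  1.06  0.29] 5.8
nest [(0.9, array([ 0.5513, -0.1476,  0.0302]))]
cover_hinge [(0.74, array([ 0.5525, -0.1863,  0.0474])), (0.67, array([ 0.4848, -0.1327,  0.0431]))]
cover_tab []
push_pad [(0.82, array([ 0.4849, -0.1349,  0.0446]))]
scanner [(0.86, array([ 0.6316, -0.1584,  0.0022])), (0.2, array([ 0.3723, -0.2973,  0.0104]))]
tool x yaw 81.8908923876081
```

View pics/w3.png

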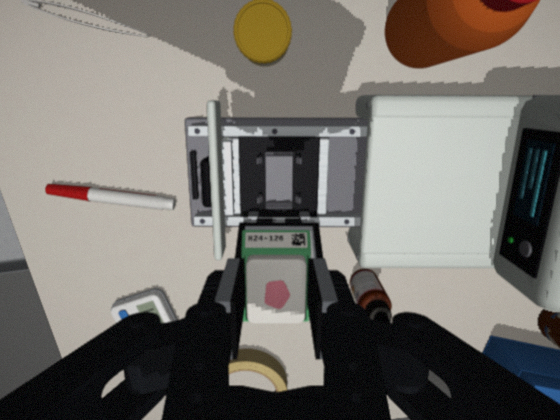

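```bash
python3 - <<'E'
from h import *
im=cv2.imread("pics/w3.png"); c=im[110:330,180:380]; cv2.imwrite("pics/w3c.png",cv2.resize(c,None,fx=2.7,fy=2.7,interpolation=cv2.INTER_CUBIC))
E
```

```text
(no output)
```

View pics/w3c.png

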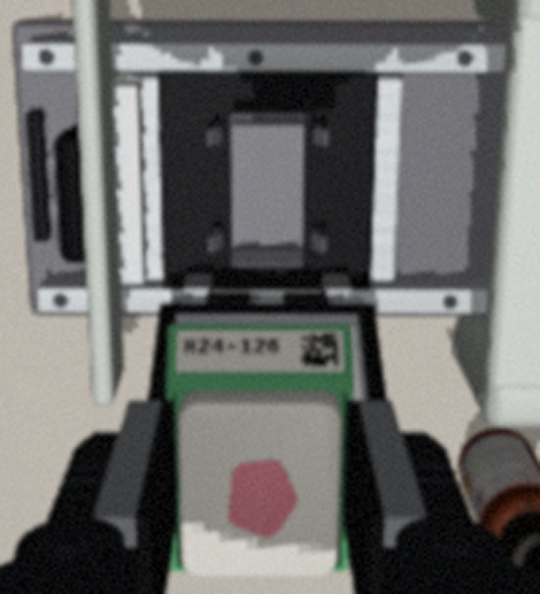

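```bash
python3 - <<'E'
from h import *
T=toolT(); W=camT("wrist",T)
f=lambda p:np.array(p)/2.7+[180,110]
P=unproj("wrist",f([(213,133),(320,133),(215,238),(322,238)]),.039,T); print((P*1000).round(1), (P.mean(0)*1000).round(1))
F=unproj("wrist",f([(231,185),(304,185)]),.030,T); print("floor sides",(F*1000).round(1))
H=unproj("wrist",f([(47,57),(465,58),(60,300),(450,301)]),.026,T); print("rails",(H*1000).round(1))
B=unproj("wrist",f([(167,325),(357,325),(175,572),(347,572),(262,495)]),T[2,3]+.001,T); print("block tool",[rel(b) for b in B])
print([rel(p[1]) for p in pts("wrist","green_block_mid",T)[:3]])
E
```

```text
[[ 540.3 -122.8   39. ]
 [ 577.8 -128.1   39. ]
 [ 535.2 -161.    39. ]
 [ 573.9 -166.4   39. ]] [ 556.8 -144.6   39. ]
floor sides [[ 543.4 -144.1   30. ]
 [ 570.  -147.9   30. ]]
rails [[ 484.5  -89.4   26. ]
 [ 633.2 -110.6   26. ]
 [ 471.2 -180.6   26. ]
 [ 620.1 -201.8   26. ]]
block tool [array([ 2.21, -1.25, -0.1 ]), array([ 2.21,  1.59, -0.1 ]), array([-2.04, -1.23, -0.1 ]), array([-2.04,  1.55, -0.1 ]), array([-0.64,  0.17, -0.1 ])]
[array([ 0.11,  0.5 , -0.12]), array([ 14.43, -17.82,  24.52])]
```

Call:
carry_out(
  steps=[-0.3, 0.4, 4, 0, 0, 0, 0, -0.3, 0.4, 8, 0, 0, 0, 0, -0.3, 0.4, 12, 0, 0, 0, 0, -0.3, 0.4, 15, 0, 0, 0, 0, -0.3, 0.4, 16.4, 0, 0, 0, 0, -0.3, 0.4, 16.4, 0, 0, 0, 0, -0.3, 0.4, 16.4, 0, 0, 0, 0],
)

```text
time: 6.68
tool_pos: [0.5568, -0.1466, 0.0868]
tcp_rot: [0.755, 0.655, -0.0, 0.0]
ft_force: [0.0, -0.1, 0.6]
grip_width: 0.0259
grasp_force: 59.3
```

```bash
python3 - <<'E'
from h import *
T=toolT(); im=snap("wrist","w4"); print(T.round(4)); print(env.get_calibration("wrist")["K"])
cv2.imwrite("pics/w4c.png",cv2.resize(im[100:320,150:400],None,fx=2.7,fy=2.7,interpolation=cv2.INTER_CUBIC))
E
```

```text
[[ 1.407e-01  9.901e-01  2.000e-04  5.568e-01]
 [ 9.901e-01 -1.407e-01 -4.000e-04 -1.466e-01]
 [-4.000e-04  3.000e-04 -1.000e+00  8.680e-02]
 [ 0.000e+00  0.000e+00  0.000e+00  1.000e+00]]
[[370.7139879    0.         275.83045132]
 [  0.         370.7139879  208.98553887]
 [  0.           0.           1.        ]]
```

View pics/w4c.png

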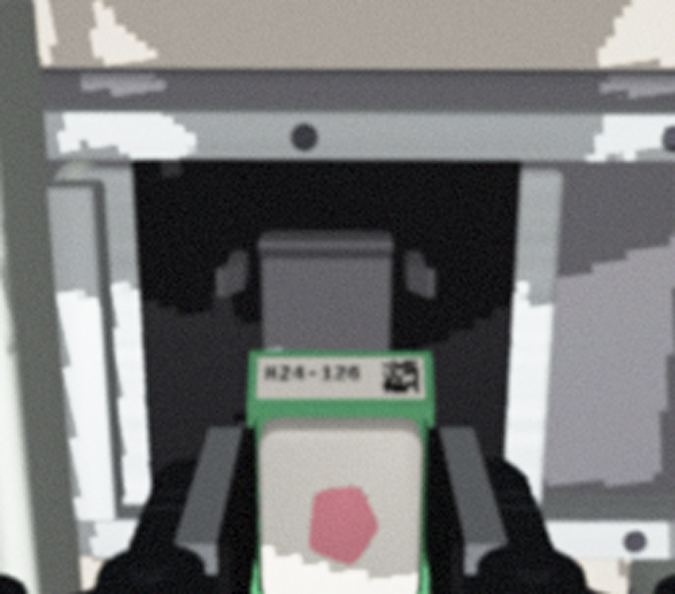

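```bash
python3 - <<'E'
from h import *
T=toolT(); f=lambda p:np.array(p)/2.7+[150,100]
def q(ps,z): return [rel(p) for p in unproj("wrist",f(ps),z,T)]
print("fence",q([(259,255),(393,255)],.0355),"lip",q([(259,232),(393,232)],.041)); print("posts",q([(232,273),(420,273)],.038))
print("floor",q([(263,310),(391,310)],.030))
print("block",q([(249,352),(434,352)],T[2,3]+.001), q([(249,352),(434,352)],T[2,3]-.0045),"sides low",q([(251,590),(430,590)],T[2,3]+.001))
E
```

```text
fence [array([ 2.32, -1.49,  5.24]), array([2.32, 1.19, 5.24])] lip [array([ 2.92, -1.44,  4.69]), array([2.92, 1.15, 4.69])]
posts [array([ 2.02, -2.02,  4.99]), array([2.01, 1.72, 5.  ])]
floor [array([ 0.99, -1.48,  5.79]), array([0.99, 1.19, 5.79])]
block [array([ 2.21, -1.23, -0.1 ]), array([ 2.21,  1.53, -0.1 ])] [array([ 2.01, -1.29,  0.45]), array([2.01, 1.59, 0.45])] sides low [array([-1.87, -1.31, -0.1 ]), array([-1.87,  1.58, -0.1 ])]
```

Call:
carry_out(
  steps=[-0.05, -0.3, 1.5, 0, 0, 0, 0, -0.05, -0.3, 3, 0, 0, 0, 0, -0.05, -0.3, 4, 0, 0, 0, 0, -0.05, -0.3, 4.2, 0, 0, 0, 0, -0.05, -0.3, 4.2, 0, 0, 0, 0],
)

```text
time: 7.15
tool_pos: [0.5539, -0.1465, 0.0451]
tcp_rot: [0.755, 0.655, 0.0, 0.0]
ft_force: [0.2, 0.1, 0.3]
grip_width: 0.0266
grasp_force: 59.3
```

```bash
python3 - <<'E'
from h import *
o=env.get_obs(); print(o["tool_pos"],o["ft_force"]); im=snap("wrist","w5")
cv2.imwrite("pics/w5c.png",cv2.resize(im[100:320,150:400],None,fx=2.7,fy=2.7,interpolation=cv2.INTER_CUBIC))
E
```

```text
[ 0.55388988 -0.14653332  0.04507844] [0.1898737  0.1236058  0.28626345]
```

Call:
carry_out(
  steps=[0, 0, 0.4, 0, 0, 0, 0, 0, 0, 0.7, 0, 0, 0, 0, 0, 0, 0.95, 0, 0, 0, 0, 0, 0, 1.1, 0, 0, 0, 0, 0, 0, 1.1, 0, 0, 0, 0],
)

```text
time: 7.62
tool_pos: [0.5534, -0.1464, 0.0334]
tcp_rot: [0.755, 0.655, 0.0, -0.0]
ft_force: [-1.1, 0.6, 2.6]
grip_width: 0.0264
grasp_force: 59.6
```

Call:
carry_out(
  steps=[0, 0, 0, 0, 0, 0, 0.45, 0, 0, 0, 0, 0, 0, 0.45, 0, 0, 0, 0, 0, 0, 0.45, 0, 0, -1.5, 0, 0, 0, 0.45, 0, 0, -5, 0, 0, 0, 0.45, 0, 0, -9, 0, 0, 0, 0.45, 0, 0, -13, 0, 0, 0, 0.45, 0, 0, -17, 0, 0, 0, 0.45, 0, 0, -21, 0, 0, 0, 0.2, 0, 0, -21, 0, 0, 0, 0, 0, 0, -21, 0, 0, 0, 0],
)

```text
time: 8.53
tool_pos: [0.5545, -0.1467, 0.2457]
tcp_rot: [0.755, 0.656, 0.002, 0.002]
ft_force: [0.1, 0.4, -1.4]
grip_width: 0.0025
grasp_force: 0.0
```

```bash
python3 - <<'E'
from h import *
T=toolT(); im=snap("wrist","w6"); print(T.round(4), env.get_obs()["q"].round(2))
for n in("wrist","scene","side"):
    if n!="wrist": env.read_camera(n)
    for t in "cover_tab cover_hinge green_block_mid push_pad".split(): print(n,t,pts(n,t,T if n=="wrist" else None)[:1])
cv2.imwrite("pics/w6c.png",cv2.resize(im[80:320,160:400],None,fx=2.5,fy=2.5,interpolation=cv2.INTER_CUBIC))
E
```

```text
[[ 1.406e-01  9.901e-01  5.300e-03  5.545e-01]
 [ 9.901e-01 -1.406e-01  2.000e-04 -1.467e-01]
 [ 1.000e-03  5.200e-03 -1.000e+00  2.457e-01]
 [ 0.000e+00  0.000e+00  0.000e+00  1.000e+00]] [-0.34  0.37  0.69  1.82 -0.27  1.05  0.31]
wrist cover_tab [(0.98, array([ 0.5492, -0.2222,  0.1223]))]
wrist cover_hinge []
wrist green_block_mid [(0.93, array([ 0.5579, -0.1446,  0.0339]))]
wrist push_pad [(0.88, array([ 0.4826, -0.1359,  0.0423]))]
scene cover_tab [(0.94, array([ 0.5433, -0.2195,  0.1252]))]
scene cover_hinge [(0.95, array([ 0.5545, -0.1841,  0.047 ]))]
scene green_block_mid [(0.67, array([ 0.5537, -0.1474,  0.0399]))]
scene push_pad [(0.66, array([ 0.4841, -0.1355,  0.044 ]))]
side cover_tab [(0.82, array([ 0.5477, -0.2181,  0.1217]))]
side cover_hinge [(0.89, array([ 0.5477, -0.1861,  0.0459]))]
side green_block_mid [(0.67, array([ 0.4815, -0.407 ,  0.0086]))]
side push_pad [(0.9, array([ 0.4759, -0.136 ,  0.0462]))]
```

View pics/w6c.png

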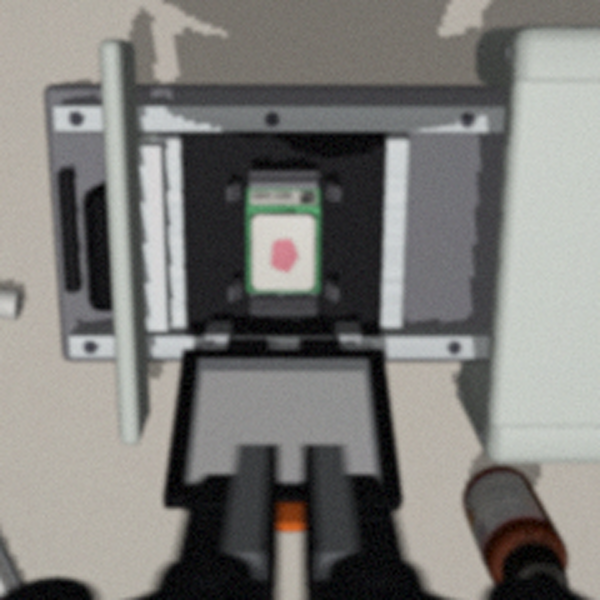

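Call:
carry_out(
  steps=[-4, -0.1, 0, 0, 0, 0, 0, -8, -0.1, 0, 0, 0, 0, 0, -12, -0.1, 0, 0, 0, 0, 0, -14.5, -0.1, 1, 0, 0, 0, 0, -14.5, -0.1, 5, 0, 0, 0, 0, -14.5, -0.1, 9, 0, 0, 0, 0, -14.5, -0.1, 13, 0, 0, 0, 0, -14.5, -0.1, 15.1, 0, 0, 0, 0, -14.5, -0.1, 15.1, 0, 0, 0, 0],
)

```text
time: 10.03
tool_pos: [0.5287, -0.288, 0.0873]
tcp_rot: [0.755, 0.655, -0.002, -0.004]
ft_force: [-1.3, 0.7, 0.6]
grip_width: -0.0001
grasp_force: 0.0
```

```bash
cat >> h.py <<'E'
Hg=np.array([.5477,-.1861,.0455])
def hs(p): d=np.array(p)-Hg; return np.round(1000*np.array([.99*d[0]-.141*d[1],.141*d[0]+.99*d[1],d[2]]),1)
E
python3 - <<'E'
from h import *
o=env.get_obs(); print(o["time"],hs(o["tool_pos"]),o["ft_force"],toolT().round(4)[:3,2])
E
```

```text
10.0333 [  -4.5 -103.5   41.8] [-1.33828322  0.6833474   0.59653034] [-0.0086  0.0036 -1.    ]
```

Call:
carry_out(
  steps=[2.5, 0.1, 0, 0, 0, 0, 0, 4.5, 0.1, 0, 0, 0, 0, 0, 6.3, 0.1, 0, 0, 0, 0, 0, 8.1, 0.1, 0, 0, 0, 0, 0, 8.6, 0.1, -1.2, 0, 0, 0, 0, 8.8, 0.1, -2.3, 0, 0, 0, 0, 9.8, 0.1, -2.3, 0, 0, 0, 0, 10.7, 0.1, -2.2, 0, 0, 0, 0, 11.6, 0.1, -1.9, 0, 0, 0, 0, 12.4, 0.1, -1.6, 0, 0, 0, 0, 12.4, 0.1, -1.6, 0, 0, 0, 0],
)

```text
time: 10.95
tool_pos: [0.5501, -0.1646, 0.1071]
tcp_rot: [0.754, 0.656, -0.0, -0.001]
ft_force: [0.7, -0.5, -0.2]
grip_width: -0.0002
grasp_force: 0.0
```

```bash
python3 - <<'E'
from h import *
o=env.get_obs(); print(o["time"],hs(o["tool_pos"]),o["ft_force"])
for n in("scene","side"):
    env.read_camera(n)
    for t in("cover_tab","cover_hinge"): print(n,t,[(c,hs(p)) for c,p in pts(n,t)[:2]])
E
```

```text
10.95 [-0.6 21.7 61.6] [ 0.70405815 -0.49272535 -0.21135216]
scene cover_tab [(0.9, array([ 3.3, 38.8, 76.5])), (0.48, array([ -37.9, -231.6,  -38.4]))]
scene cover_hinge [(0.94, array([5.9, 2.5, 0.5])), (0.42, array([ -1.9,  39.8, -18.4]))]
side cover_tab [(0.65, array([-169.6,  433.9,  -45.4])), (0.59, array([ 4.2, 38.1, 72.3]))]
side cover_hinge [(0.62, array([-0.4,  1.9,  0.3]))]
```

Call:
carry_out(
  steps=[0.7, 0, 0.3, 0, 0, 0, 0, 1.4, 0, 0.8, 0, 0, 0, 0, 2.2, 0, 1.6, 0, 0, 0, 0, 3, 0, 2.6, 0, 0, 0, 0, 3.5, 0, 3.8, 0, 0, 0, 0, 3.9, 0, 4.9, 0, 0, 0, 0, 4, 0, 5.5, 0, 0, 0, 0, 4, 0, 5.5, 0, 0, 0, 0],
)

```text
time: 11.92
tool_pos: [0.5548, -0.1269, 0.0512]
tcp_rot: [0.755, 0.656, -0.001, -0.001]
ft_force: [0.1, -0.1, -0.3]
grip_width: 0.0002
grasp_force: 0.0
```

Call:
carry_out(
  steps=[0, 0, 0.3, 0, 0, 0, 0, 0, 0, 0.5, 0, 0, 0, 0, 0, 0, 0.6, 0, 0, 0, 0, 0, 0, 0.6, 0, 0, 0, 0],
)

```text
time: 12.25
tool_pos: [0.556, -0.128, 0.0474]
tcp_rot: [0.755, 0.655, 0.0, 0.0]
ft_force: [0.8, 0.2, 0.1]
grip_width: 0.0003
grasp_force: 0.0
```

Call:
carry_out(
  steps=[0, 0, 0.2, 0, 0, 0, 0, 0, 0, 0.4, 0, 0, 0, 0, 0, 0, 0.4, 0, 0, 0, 0],
)

```text
time: 12.5
tool_pos: [0.557, -0.1281, 0.0444]
tcp_rot: [0.755, 0.655, 0.001, 0.001]
ft_force: [-1.5, -0.1, 10.6]
grip_width: -0.0
grasp_force: 4.8
```

```bash
python3 - <<'E'
from h import *
o=env.get_obs(); print(o["time"],hs(o["tool_pos"]),o["ft_force"])
for n in("scene","side"):
    env.read_camera(n)
    for t in("cover_tab","cover_hinge"): print(n,t,[(c,hs(p)) for c,p in pts(n,t)[:2]])
E
```

```text
12.5 [ 1.  58.7 -1.1] [-1.46758275 -0.0661266  10.57719666]
scene cover_tab [(0.62, array([ 3.2, 82.2,  6.3]))]
scene cover_hinge [(0.73, array([ -39.9, -233.1,  -39.8])), (0.56, array([ 5.4,  3.8, -2. ]))]
side cover_tab [(0.6, array([ 2. , 82.4,  2.9]))]
side cover_hinge [(0.95, array([-2.2,  1. , -1.1]))]
```

Call:
carry_out(
  steps=[0, 0, 0.3, 0, 0, 0, 0, 0, 0, 0.3, 0, 0, 0, 0, 0, 0, -3, 0, 0, 0, 0, 0, 0, -7, 0, 0, 0, 0, 0, 0, -11, 0, 0, 0, 0, 0, 0, -15, 0, 0, 0, 0, 0, 0, -19, 0, 0, 0, 0, 0, 0, -20, 0, 0, 0, 0, 0, 0, -20, 0, 0, 0, 0],
)

```text
time: 13.55
tool_pos: [0.558, -0.1281, 0.247]
tcp_rot: [0.755, 0.656, 0.003, 0.002]
ft_force: [0.3, -0.3, -0.3]
grip_width: -0.0001
grasp_force: 0.0
```

```bash
python3 - <<'E'
from h import *
T=toolT(); im=snap("wrist","w7"); print(T.round(3)); print(env.get_obs()["time"])
for t in("cover_tab","cover_hinge","push_pad","scanner"): print(t,[(c,p,hs(p)) for c,p in pts("wrist",t,T)[:1]])
env.read_camera("side"); print([(c,hs(p)) for c,p in pts("side","cover_tab")[:2]])
cv2.imwrite("pics/w7c.png",cv2.resize(im[60:330,120:420],None,fx=2.2,fy=2.2,interpolation=cv2.INTER_CUBIC))
E
```

```text
[[ 0.141  0.99   0.008  0.558]
 [ 0.99  -0.141  0.    -0.128]
 [ 0.001  0.008 -1.     0.247]
 [ 0.     0.     0.     1.   ]]
13.6
cover_tab [(0.86, array([ 0.5644, -0.1053,  0.0453]), array([ 5.1, 82.3, -0.2]))]
cover_hinge [(0.81, array([ 0.5527, -0.1882,  0.0447]), array([ 5.2, -1.4, -0.8]))]
push_pad [(0.67, array([ 0.4847, -0.1365,  0.0384]), array([-69.4,  40.2,  -7.1]))]
scanner [(0.91, array([ 0.6313, -0.1585,  0.0039]), array([ 78.9,  39.1, -41.6]))]
[(0.72, array([ 2.6, 82.9,  2.8]))]
```

View pics/w7c.png

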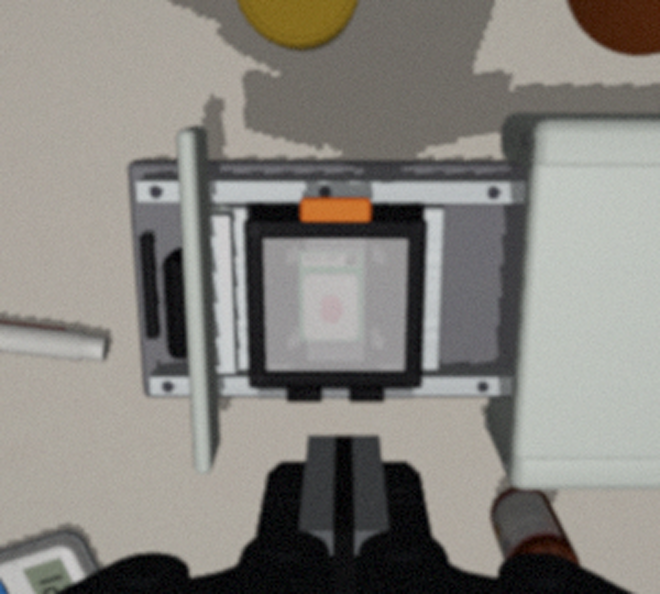

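Call:
carry_out(
  steps=[-0.5, -3, 0, 0, 0, -90, 0, -1, -6, 1, 0, 0, -90, 0, -1.8, -9, 3, 0, 0, -90, 0, -1.8, -12.6, 6, 0, 0, -90, 0, -1.8, -12.6, 9, 0, 0, -90, 0, -1.8, -12.6, 9, 0, 0, -90, 0, -1.8, -12.6, 9, 0, 0, -90, 0, -1.8, -12.6, 9, 0, 0, -90, 0, -1.8, -12.6, 9, 0, 0, -90, 0, -1.8, -12.6, 9, 0, 0, -90, 0, -1.8, -12.6, 9, 0, 0, -90, 0, -1.8, -12.6, 9, 0, 0, -90, 0],
)

```text
time: 14.9
tool_pos: [0.4282, -0.1278, 0.1526]
tcp_rot: [0.103, 0.995, -0.0, -0.001]
ft_force: [-0.8, 0.5, -0.6]
grip_width: -0.0002
grasp_force: 0.0
```

```bash
python3 - <<'E'
from h import *
o=env.get_obs(); T=toolT(); print(o["time"],hs(o["tool_pos"]),o["tool_pos"],o["q"].round(2)); print(T.round(3))
env.read_camera("wrist")
for t in("push_pad","scanner","marker_mid"): print(t,[(c,p,hs(p)) for c,p in pts("wrist",t,T)[:1]])
E
```

```text
14.9 [-126.6   40.9  107.1] [ 0.42815893 -0.12779078  0.15256336] [-0.18  0.25  0.45  2.17 -0.15  0.75  1.74]
[[-0.979  0.205 -0.002  0.428]
 [ 0.205  0.979 -0.    -0.128]
 [ 0.002 -0.    -1.     0.153]
 [ 0.     0.     0.     1.   ]]
push_pad []
scanner [(0.71, array([ 0.6311, -0.1603,  0.0035]), array([ 78.9,  37.3, -42. ]))]
marker_mid [(0.81, array([ 0.3717, -0.1475,  0.0056]), array([-179.7,   13.4,  -39.9]))]
```

Call:
carry_out(
  steps=[0, 0, 4, 0, 0, -3.8, 0, 0, 0, 8, 0, 0, -3.8, 0, 0, 0, 11, 0, 0, -3.8, 0, 0, 0, 11.3, 0, 0, -3.8, 0, 0, 0, 11.3, 0, 0, -3.8, 0, 0, 0, 11.3, 0, 0, -3.8, 0],
)

```text
time: 15.6
tool_pos: [0.4293, -0.1282, 0.0411]
tcp_rot: [0.074, 0.997, -0.0, 0.0]
ft_force: [-0.5, 0.2, 0.0]
grip_width: 0.0002
grasp_force: 0.0
```

```bash
python3 - <<'E'
from h import *
o=env.get_obs(); T=toolT(); print(o["time"],hs(o["tool_pos"])); print(T.round(3))
env.read_camera("wrist")
for t in("push_pad","carriage"): print(t,[(c,p,hs(p)) for c,p in pts("wrist",t,T,"find_in" if t=="carriage" else "spot_point")[:1]])
E
```

```text
15.6 [-125.4   40.6   -4.4]
[[-0.989  0.147  0.001  0.429]
 [ 0.147  0.989 -0.001 -0.128]
 [-0.001 -0.    -1.     0.041]
 [ 0.     0.     0.     1.   ]]
push_pad [(0.89, array([ 0.4842, -0.1345,  0.0413]), array([-70.1,  42.1,  -4.2]))]
carriage [(0.72, array([ 0.4848, -0.1345,  0.0369]), array([-69.5,  42.2,  -8.6]))]
```

Call:
carry_out(
  steps=[-2, 0, 0, 0, 0, 0, 0, -3.3, 0, 0, 0, 0, 0, 0, -3.8, 0, 0, 0, 0, 0, 0, -4.3, 0, 0, 0, 0, 0, 0, -4.8, 0, 0, 0, 0, 0, 0, -5.5, 0, 0, 0, 0, 0, 0, -6.2, 0, 0, 0, 0, 0, 0, -7, 0, 0, 0, 0, 0, 0, -8, 0, 0, 0, 0, 0, 0],
)

```text
time: 16.5
tool_pos: [0.5078, -0.1393, 0.0402]
tcp_rot: [0.073, 0.997, 0.0, -0.001]
ft_force: [-3.2, 0.6, 1.9]
grip_width: 0.0002
grasp_force: 1.6
```

Call:
carry_out(
  steps=[-0.7, 0, 0, 0, 0, 0, 0, -1.4, 0, 0, 0, 0, 0, 0, -2.1, 0, 0, 0, 0, 0, 0, -2.8, 0, 0, 0, 0, 0, 0, -3.5, 0, 0, 0, 0, 0, 0, -4.2, 0, 0, 0, 0, 0, 0, -4.9, 0, 0, 0, 0, 0, 0, -5.6, 0, 0, 0, 0, 0, 0, -6.3, 0, 0, 0, 0, 0, 0, -7, 0, 0, 0, 0, 0, 0, -7.7, 0, 0, 0, 0, 0, 0],
)

```text
time: 17.42
tool_pos: [0.5846, -0.1506, 0.0402]
tcp_rot: [0.073, 0.997, 0.0, -0.0]
ft_force: [-2.5, 0.6, 1.7]
grip_width: 0.0004
grasp_force: 1.5
```

```bash
python3 - <<'E'
from h import *
o=env.get_obs(); T=toolT(); print(o["time"],hs(o["tool_pos"]),o["ft_force"])
for n in("scene","side"):
    env.read_camera(n)
    for t in("push_pad","scanner"): print(n,t,[(c,hs(p)) for c,p in pts(n,t)[:1]])
E
```

```text
17.4167 [31.6 40.3 -5.3] [-2.48815122  0.55579179  1.74015668]
scene push_pad [(0.65, array([45.1, 39.8, -0.8]))]
scene scanner [(0.92, array([ 77.5,  40.9, -44.4]))]
side push_pad [(0.84, array([43.9, 39.2,  2.3]))]
side scanner [(0.81, array([ 79.1,  40.9, -41.6]))]
```

Call:
carry_out(
  steps=[-0.4, 0, 0, 0, 0, 0, 0, -0.8, 0, 0, 0, 0, 0, 0, -1.1, 0, 0, 0, 0, 0, 0, -1.3, 0, 0, 0, 0, 0, 0, -1.5, 0, 0, 0, 0, 0, 0, -1.5, 0, 0, 0, 0, 0, 0],
)

```text
time: 18.22
tool_pos: [0.5993, -0.1528, 0.0403]
tcp_rot: [0.073, 0.997, -0.0, 0.0]
ft_force: [-0.7, -0.6, -0.2]
grip_width: 0.0001
grasp_force: 0.5
```

Call:
carry_out(
  steps=[-0.1, 0, 0, 0, 0, 0, 0, -0.2, 0, 0, 0, 0, 0, 0, -0.3, 0, 0, 0, 0, 0, 0, -0.3, 0, 0, 0, 0, 0, 0],
)

```text
time: 18.55
tool_pos: [0.601, -0.1531, 0.0402]
tcp_rot: [0.073, 0.997, 0.0, -0.001]
ft_force: [-4.8, 1.0, 3.7]
grip_width: -0.0
grasp_force: 2.4
```

Call:
carry_out(
  steps=[-0.1, 0, 0, 0, 0, 0, 0, -0.2, 0, 0, 0, 0, 0, 0, -0.2, 0, 0, 0, 0, 0, 0],
)

```text
time: 18.8
tool_pos: [0.6012, -0.1531, 0.04]
tcp_rot: [0.073, 0.997, 0.001, -0.003]
ft_force: [-9.1, 1.7, 6.7]
grip_width: -0.0001
grasp_force: 4.6
```

Call:
carry_out(
  steps=[1, 0, 0, 0, 0, 0, 0, 4, 0, 0, 0, 0, 0, 0, 7, 0, 0, 0, 0, 0, 0, 8, 0, -4, 0, 0, 0, 0, 8, 0, -8, 0, 0, 0, 0, 8, 0, -12, 0, 0, 0, 0, 8, 0, -12, 0, 0, 0, 0],
)

```text
time: 19.38
tool_pos: [0.5301, -0.1435, 0.1681]
tcp_rot: [0.073, 0.997, -0.0, 0.008]
ft_force: [1.5, -0.3, -0.5]
grip_width: -0.0001
grasp_force: 0.0
```

```bash
python3 - <<'E'
from h import *
T=toolT(); im=snap("wrist","w8"); print(env.get_obs()["time"],env.get_obs()["ft_force"],T[:3,3])
for t in("push_pad","scanner"): print(t,[(c,hs(p)) for c,p in pts("wrist",t,T)[:1]])
env.read_camera("side"); print([(t,[(c,hs(p)) for c,p in pts("side",t)[:1]]) for t in("push_pad","scanner")])
E
```

```text
19.4333 [ 0.38522425  0.96951637 -0.28644024] [ 0.53014245 -0.14346014  0.16808202]
push_pad []
scanner []
[('push_pad', [(0.69, array([56.7, 45.2,  1.6]))]), ('scanner', [(0.69, array([ 76.8,  41.5, -44.1]))])]
```

View pics/w8.png

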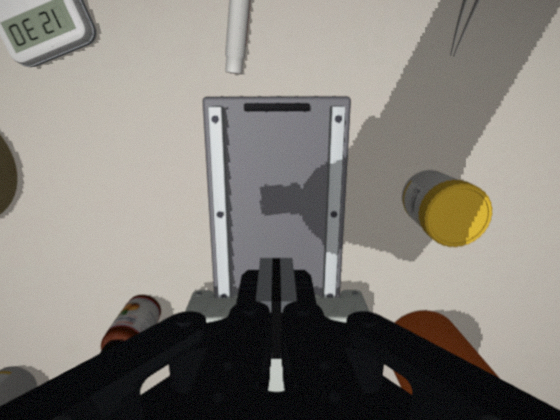

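```bash
python3 -c "
from h import *
print(env.job_done())"
```

```text
the job is handed in; nothing more can be done
None
```

The green-based block is flat in the nest with the cover closed over it, and the carriage was pushed by the middle of its thumb pad until it stopped at about 9 N, within about 1 mm of its measured home position. I did not check the panel-to-housing gap separately. The job is handed in at about 19.5 s, with the arm clear.

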